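Jack up the instrument table and hold it

ROBOT

A 6-joint arm with a two-finger parallel gripper is mounted at the origin on a cart in front of the work surface, level with it; the furniture and walls round the work are solid. World frame = base frame: x ahead of the robot, y to its left, z up, the work surface at z = 0. Lengths are in m, angles in rad, forces in N, time in s.
With the tool pointing down it reaches from about 0.325 to 1 m from the base axis. Payload 5.1 kg.
Tool frame: the origin (TCP) lies midway between the tips of the shut fingers; the grasp point (between the pads) lies 19 mm behind it; z points along the fingers, y is the line along which they close (so a half turn about z gives the same grasp; the last joint's range is limited). The gripper opens to 85 mm and grips with 20 to 120 N. Pads are 22 mm wide; open, the fingers measure 114 mm over their backs; the gripper's body (76 mm by 85 mm) begins 54 mm behind the grasp point. The pads swing forward as they close: fully open they stand 13 mm farther back than shut.
Start: joints at [-1.327, 0.124, 1.65, -0, 1.367, -0.083], TCP at [0.209, -0.616, 0.231] pointing down, gripper open.
Joint ranges: [-2.61, 2.61], [-1.02, 2.33], [0.03, 2.71], [-1.35, 4.49], [0.32, 2.68], [-2.91, 2.91]. Speed limits (rad/s): [2.57, 2.57, 3.14, 3.14, 3.14, 3.14].

INTERFACE

Orientations are given as a unit quaternion [x, y, z, w].
In Python, from bench import bot gives the robot as it stands.
- The arm moves only by the shell command python3 -m jog 'ROWS' [OPENING]. ROWS is JSON, a list of rows, each a list of 2 entries, a list of its own where there are three numbers: the shift along the tool's x, y, z in units of 40 mm (1.0 is 40 mm), then the turn, a rotation vector about the tool's x, y, z in units of 5 degrees (1.0 is 5 degrees). A call has 1 to 5 rows; each row is the pose to reach, as a shift and turn from the pose commanded when the call began, along the tool's axes at that moment; what a row does not reach only later rows make up. A row lasts 1/10 s, in which the tool goes at most 50 mm and 8.59 degrees, less where a joint would pass 70% of its speed; a pose out of reach is approached as far as the arm can. A call with a gripper value outside its range is refused whole. OPENING is the opening, from -1 (shut) to 1 (fully open), set as the call begins (- or left out, the last holds). The fingers move at their own pace and stop on an object; the grip force is fixed at half the most. Time passes only in rows, so rows that repeat a pose let the fingers close. It gives the time, the measured TCP pose, the force, the opening and the grip force at its end, in the units of the state.
- bot.get_obs(): the state, without advancing time (a new reading comes with each control period).
- bot.grab_frame(name): name is "scene" or "top" or "wrist"; returns the picture (400x640x3 uint8, red, green, blue); there is no depth.
- bot.get_calibration(name): a dict with "fx", "fy", "cx", "cy" (pixels), "k1" (the pictures are not rectified: a ray, as slopes to the right and down, at radius r is drawn at 1 + k1 r^2 times it, then the intrinsics apply), "T" (4x4, takes a point from camera to world coordinates). Camera axes: x right, y up, looking along -z (the intrinsics and any distortion apply to the point x, -y, -z); pixel columns grow to the right and rows downward; lengths in m; the calibration is good to about 2 mm. A picture is of the moment at which its call begins: read the wrist's pose just before it. get_calibration takes no time and is no camera call; for the wrist camera it gives the pose at the moment of the call.
- bot.finish_job(): hands the job in; it is judged then, once.
The state is a dict: "time_s": time; "joint_pos": joint angles; "joint_velocities": joint speeds; "tau": joint torques, N m; "position": TCP position; "orientation": TCP orientation; "wrist_force": force on the tool from outside, world axes, zero at the start; "torque": the same for the moment, N m; "finger_gap": finger opening in m; "grasp_force": force on a finger pad.
Only numpy, scipy, OpenCV 4.12 (cv2) and the standard library are available. Lean on these libraries where they do the work, as an engineer would, in place of code of your own. Each camera call takes 0.05 s, during which the arm holds its last target. There are 200 camera calls.

TASK

Build up the head of the little lever jack: seat the packing block squarely in the jack's saddle cup, then lay the wider cap disc centred on top of the block. Then set the jack flat on the worktop with its packed saddle centred under the marked lift pad of the stone instrument table, handle still up, and press the jack's handle fully down so the table's front feet come off the worktop. Finish while still holding the handle all the way down (a colleague will swap a foot), the jack alone carrying the table; leave the stopper, the timer and the dropper bottle where they are.

Things in the scene. Friction and masses are not known exactly. Their poses are not given: they have to be found in the camera images.
- jack: loose steel lever jack, 0.8 kg. Origin on its underside beneath the lever's pivot; +x to the saddle, handle to -x. Base plate 66 x 8 mm, x -65 to +120 mm. At the origin two cheek plates, 44 mm long (x), 40 mm wide over their outer faces (y), tops z = 60 mm: lift the jack by these, from above across y; between them the lever (14 mm wide, pivot z = 45 mm). Saddle axis at x = 90 mm
- saddle_floor (a point): centre of the floor of the jack's open round saddle cup: inside 45 mm wide, outside 53 mm, rim 10 mm above this point. With the handle up it is at x = 90, y = 0, z = 40 mm in the jack's frame; it rises straight up by up to 22.5 mm as the handle goes down and stays level
- handle (a joint): jack handle: 0 = up (where it springs back by itself), 0.25 rad = fully down on its stop. 0.09 m of saddle rise per rad. Fully down with the table on it takes about 10 N at the handle pad; it does not latch and comes back up if let go
- handle_pad (a point): centre of the top face of the paddle (44 mm along the lever, 34 mm wide) at the handle's end, where it is pressed down: handle up it is at x = -124, z = 83 mm in the jack's frame, fully down at x = -130, z = 51 mm
- packing_block: loose aluminium cylinder, 38 mm across, 24 mm high, lower edge chamfered 3 mm wide and 4 mm high, standing upright. Origin at the centre of its underside. It goes into the saddle cup and stands 14 mm proud of the rim
- cap_disc: loose flat rubber disc, 52 mm across, 10 mm thick (too wide for the cup), lying flat. Origin at the centre of its underside. It goes on top of the packing block
- stone_table: fixed low table: stone slab 155 x 220 mm carrying a keypad meter, tilts on its rear feet. Origin on the worktop below the lift pad; +x runs in under the slab: the jack comes in along +x, saddle first (jack yaw = this yaw). Steel tongue 44 mm wide from x = -22 mm, top z = 96 mm, ring mark above the pad. Slab from x = 25 mm, z 90 to 122 mm; meter to z = 166 mm; front feet at x = 50, y = +-85 mm
- lift_pad (a point): centre of the underside of the lift pad, a round boss 26 mm across under the tongue, 80 mm above the worktop when the table is down: 6 mm above the top of the packed saddle with the handle up. It rises about 17 mm when the packed jack beneath it is fully down
- stopper: blue rubber stopper, tapered, 33 mm across, 28 mm high, a bystander; origin at the centre of its underside
- timer: flat bench timer 58 x 62 x 17 mm, a bystander; origin at the centre of its underside
- dropper: brown dropper bottle 30 mm across, 92 mm high, a bystander; origin at the centre of its underside

How it is judged:
On the way, in this order (a step that is already met when the one before it is completed fails the run):
1. the packing block stands squarely on the floor of the saddle cup (horizontal distance between packing_block and saddle_floor below 0.0045 m and distance between packing_block and saddle_floor below 0.005 m and angle between packing_block's own z axis and vertical below 0.1 rad and value of joint handle below 0.08 rad), for 0.2 s.
2. the cap disc lies flat and centred on the seated block (distance between packing_block and saddle_floor below 0.005 m and horizontal distance between cap_disc and saddle_floor below 0.011 m and z of cap_disc in the frame of packing_block between 0.021 and 0.027 m and angle between cap_disc's own z axis and vertical below 0.1 rad), for 0.2 s.
3. the jack stands flat on the worktop with its packed saddle under the lift pad, handle still up (horizontal distance between saddle_floor and lift_pad below 0.012 m and height (world z) of jack below 0.004 m and angle between jack's own z axis and vertical below 0.05 rad and value of joint handle below 0.06 rad and height (world z) of lift_pad below 0.083 m and horizontal distance between cap_disc and saddle_floor below 0.012 m), for 0.2 s.
At the end, for the whole second after the job is handed in: Robot holds the handle within 0.025 rad of its stop (over 2 N); lift pad raised over 11 mm (z above 91 mm), carried by the cap disc (over 4 N), untouched by the robot; saddle within 14 mm of the pad's centre, disc within 13 mm of the saddle's, block seated, jack flat on the worktop, at rest (value of joint handle above 0.225 rad and height (world z) of lift_pad above 0.091 m and contact force between any of the arm, the fingers and jack above 2 N and contact force between cap_disc and stone_table above 4 N and contact force between each of the arm, the fingers and stone_table below 0.5 N and horizontal distance between saddle_floor and lift_pad below 0.014 m and horizontal distance between cap_disc and saddle_floor below 0.013 m and distance between packing_block and saddle_floor below 0.006 m and height (world z) of jack below 0.005 m and angle between jack's own z axis and vertical below 0.06 rad and linear speed of cap_disc below 0.02 m/s); the arm keeps its last pose, push and grip.
It fails at once if a bystander is moved more than 30 mm (distance of any of stopper, timer, dropper from where it was at the start of the episode above 0.03 m).
It fails at once if the robot itself lifts the table (height (world z) of lift_pad above 0.083 m and contact force between any of the arm, the fingers and stone_table above 2 N).
It also fails if it takes over 72 s, if anything falls off the work surface, if the arm or the gripper's body presses on something with over 40 N, if the wrist force passes 120 N, or if a joint passes its speed limit or range.

## Working session

There is one attempt and no reset: what is moved stays moved. The work goes in short steps, Python scripts to look and compute and a shell command to move; the robot and the scene stay as the last step left them, time stands still between calls to the robot, and variables do not carry over. Pictures are saved under pics/ and viewed, at most 10 in all, crops included, and the job is handed in when it is done.

```bash
mkdir -p pics && ls && python3 - <<'E'
from bench import bot
import cv2,numpy as np,json
o=bot.get_obs();print({k:np.round(v,3).tolist() for k,v in o.items()})
for n in("scene","top"):
    im=bot.grab_frame(n);cv2.imwrite(f"pics/{n}0.png",im[:,:,::-1])
    c=bot.get_calibration(n);print(n,{k:np.round(v,4).tolist() for k,v in c.items()})
E
```

```text
pics
{'time_s': 0.0, 'joint_pos': [-1.327, 0.124, 1.652, -0.0, 1.367, -0.083], 'joint_velocities': [-0.0, 0.0, 0.002, -0.0, 0.002, -0.0], 'tau': [0.001, -42.362, -36.545, -0.0, 0.007, -0.0], 'position': [0.208, -0.615, 0.23], 'orientation': [0.987, 0.163, -0.0, -0.001], 'wrist_force': [-0.06, -0.227, 0.403], 'torque': [0.027, 0.01, -0.054], 'grasp_force': 0.0, 'finger_gap': 0.085}
scene {'fx': 463.1982, 'fy': 463.1982, 'cx': 321.7252, 'cy': 201.1377, 'k1': -0.1308, 'T': [[-0.6986, 0.4737, -0.5362, -0.1795], [-0.7154, -0.4735, 0.5138, 0.6428], [-0.0106, 0.7426, 0.6697, 0.958], [0.0, 0.0, 0.0, 1.0]]}
top {'fx': 441.326, 'fy': 441.326, 'cx': 316.237, 'cy': 199.9491, 'k1': -0.1258, 'T': [[-0.0165, 0.9885, -0.15, 0.3415], [-0.9999, -0.0165, 0.0012, -0.0425], [-0.0013, 0.15, 0.9887, 1.189], [0.0, 0.0, 0.0, 1.0]]}
```

View pics/top0.png

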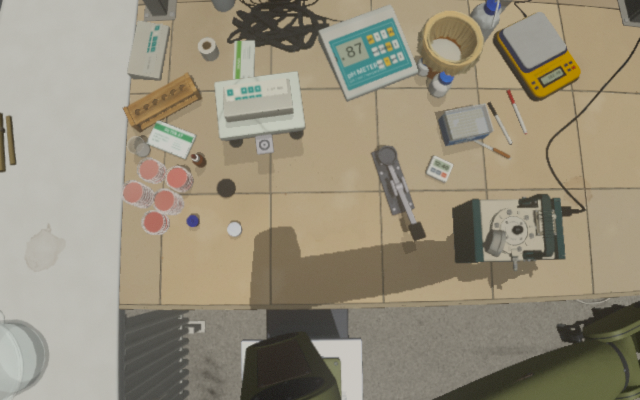

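View pics/scene0.png

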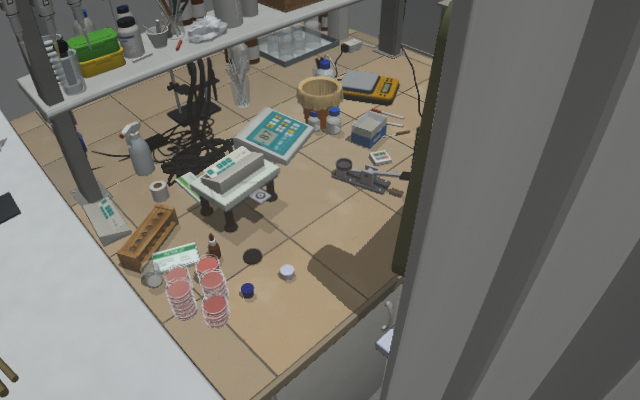

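Top view: the tongue with its ring mark is at about (264,144), cap disc (226,188), packing block (234,229). The stopper is at (193,221), dropper (199,160) and timer (439,168). The jack saddle is at (387,157) with its paddle at (417,231). I'll enlarge both regions.

```bash
cat > h.py <<'E'
import numpy as np,cv2
from bench import bot
from scipy.spatial.transform import Rotation as R
def ray(c,p):
    K=np.array([[c["fx"],0,c["cx"]],[0,c["fy"],c["cy"]],[0,0,1]])
    # iterative undistort, radial k1 only
    q=cv2.undistortPointsIter(np.array([[p]],float),K,np.array([c["k1"],0,0,0]),None,None,(3,50,1e-9)).ravel()
    T=np.array(c["T"]);return T[:3,3],T[:3,:3]@np.array([q[0],-q[1],-1])
def onz(c,p,z):
    o,d=ray(c,p);return o+d*(z-o[2])/d[2]
def proj(c,P):
    T=np.array(c["T"]);x=T[:3,:3].T@(np.array(P)-T[:3,3]);a=np.array([x[0],-x[1]])/-x[2]
    a=a*(1+c["k1"]*(a@a));return np.array([c["fx"]*a[0]+c["cx"],c["fy"]*a[1]+c["cy"]])
def two(c1,p1,c2,p2):
    o1,d1=ray(c1,p1);o2,d2=ray(c2,p2)
    s=np.linalg.lstsq(np.c_[d1,-d2],o2-o1,rcond=None)[0];a=o1+d1*s[0];b=o2+d2*s[1];return (a+b)/2,np.linalg.norm(a-b)
def plan(target,yaw=None):
    """rows to put TCP at target with tool down, closing axis (tool y) at world angle yaw"""
    o=bot.get_obs();r=R.from_quat(o["orientation"]);p=np.array(o["position"])
    out=r.inv().apply(np.array(target)-p)/.04
    t=np.zeros(3)
    if yaw is not None:
        best=None
        for k in(0,np.pi):
            y=np.array([np.cos(yaw+k),np.sin(yaw+k),0]);z=np.array([0,0,-1.]);x=np.cross(y,z)
            v=(r.inv()*R.from_matrix(np.c_[x,y,z])).as_rotvec()
            if best is None or np.linalg.norm(v)<np.linalg.norm(best):best=v
        t=best/np.radians(5)
    print("shift",out.round(3),"turn",t.round(2),"at",p.round(4))
E
python3 - <<'E'
from h import *
im=cv2.imread("pics/top0.png");c=bot.get_calibration("top")
a=cv2.resize(im[125:250,355:455],None,fx=4,fy=4,interpolation=cv2.INTER_CUBIC)
b=cv2.resize(im[125:250,180:280],None,fx=4,fy=4,interpolation=cv2.INTER_CUBIC)
cv2.imwrite("pics/z.png",np.hstack([b,a]))
for n,p,z in[("ring",(264,144),.096),("disc",(226,188),.01),("block",(234,229),.024),("stop",(193,221),.028),("drop",(199,160),.09),("timer",(439,168),.017),("saddle",(387,157),.05),("pad",(417,231),.083)]:print(n,onz(c,p,z).round(3))
E
```

```text
ring [0.655 0.088 0.096]
disc [0.558 0.202 0.01 ]
block [0.444 0.176 0.024]
stop [0.466 0.286 0.028]
drop [0.618 0.257 0.09 ]
timer [ 0.602 -0.382  0.017]
saddle [ 0.627 -0.234  0.05 ]
pad [ 0.426 -0.297  0.083]
```

View pics/z.png

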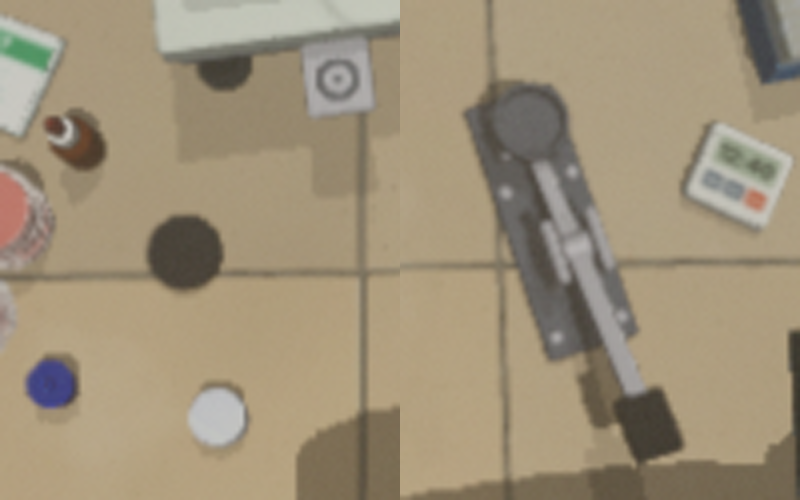

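The enlargement shows the ring mark at (264.5,144.8), the disc at (226,188) and the block at (234.4,229.2). The jack's cup rim is at (387,155.5), its cheeks near (398.7,186) and its paddle at (417,231). Next I measure with masks.

```bash
python3 - <<'E'
from h import *
im=cv2.imread("pics/top0.png").astype(int);c=bot.get_calibration("top")
def cen(m,box):
    x0,y0,x1,y1=box;k=m[y0:y1,x0:x1].astype(np.uint8)
    n,l,s,ce=cv2.connectedComponentsWithStats(k);i=1+s[1:,4].argmax();return ce[i]+[x0,y0],s[i]
g=im.sum(2);sat=im.max(2)-im.min(2)
for n,m,box,z in[("block",(im[:,:,0]>150),(220,212,250,245),.024),("disc",(im.max(2)<90),(210,172,245,205),.01),("pad",(im.max(2)<75),(402,215,430,245),.083),("saddle",(sat<25)&(im.max(2)<130),(372,143,398,164),.05)]:
    p,s=cen(m,box);print(n,p.round(1),s,onz(c,p,z).round(4))
for n,p,z in[("saddle",(387,155.5),.05),("cheeks",(398.7,186),.06),("ring",(264.5,144.8),.096),("edgeL",(180+165/4,125+61/4),.09),("edgeR",(180+302/4,125+40/4),.09),("tonL",(180+308/4,125+117/4),.096),("tonR",(180+375/4,125+108/4),.096),("bl",(355+150/4+0,125+360/4),.008)]:print(n,onz(c,p,z).round(4))
w=bot.get_calibration("wrist");o=bot.get_obs()
r=R.from_quat(o["orientation"]);T=np.array(w["T"]);print("cam in tool",r.inv().apply(T[:3,3]-o["position"]).round(3));print((r.inv().as_matrix()@T[:3,:3]).round(3),w["fx"],w["cx"])
plan((.54,-.26,.28),.304+np.pi/2)
plan((.44,.17,.28),None)
E
```

```text
block [233.6 228.8] [  7  10  14  14 159] [0.4444 0.1771 0.024 ]
disc [225.8 187.8] [  7   8  18  17 243] [0.5579 0.2023 0.01  ]
pad [416.4 231. ] [  7   8  16  17 167] [ 0.4259 -0.2953  0.083 ]
saddle [385.  155.3] [  0   3  26  18 390] [ 0.6315 -0.2289  0.05  ]
saddle [ 0.6309 -0.2342  0.05  ]
cheeks [ 0.5461 -0.2597  0.06  ]
ring [0.6526 0.0865 0.096 ]
edgeL [0.669 0.2   0.09 ]
edgeR [0.6811 0.1107 0.09  ]
tonL [0.628  0.1056 0.096 ]
tonR [0.633  0.0627 0.096 ]
bl [ 0.4761 -0.2493  0.008 ]
cam in tool [ 0.072  0.    -0.143]
[[ 0.001  0.96   0.279]
 [ 1.    -0.001  0.001]
 [ 0.001  0.279 -0.96 ]] 337.0941455603933 318.04219395241955
shift [10.698 -5.749 -1.233] turn [-0.02 -0.    0.26] at [ 0.2085 -0.6151  0.2302]
shift [ 11.781 -16.733  -1.212] turn [0. 0. 0.] at [ 0.2085 -0.6151  0.2302]
```

```bash
python3 -m jog '[[[0.5,-1,-0.6],[0,0,0]],[[1,-2.1,-0.8],[0,0,0]],[[1.5,-3.2,-0.8],[0,0,0]],[[2,-4.3,-0.8],[0,0,0]],[[2.6,-5.4,-0.8],[0,0,0]]]' && python3 -m jog '[[[0.8,-1,0],[0,0,0]],[[1.8,-1.6,0],[0,0,0]],[[3,-1.5,0],[0,0,0]],[[4.2,-1.2,0],[0,0,0]],[[5.4,-0.9,0],[0,0,0]]]' && python3 -c "
from h import *
plan((.6,-.245,.25),.29+np.pi/2)"
```

```text
time_s: 0.6
position: [0.2374, -0.3758, 0.2627]
orientation: [0.987, 0.162, -0.0, -0.0]
wrist_force: [1.3, 0.5, 0.8]
finger_gap: 0.0856
grasp_force: 0.0
time_s: 1.1
position: [0.4324, -0.2731, 0.2634]
orientation: [0.987, 0.163, 0.0, 0.0]
wrist_force: [-0.8, -0.8, 0.7]
finger_gap: 0.0856
grasp_force: 0.0
shift [4.193 0.682 0.336] turn [ 0.01 -0.    0.43] at [ 0.4324 -0.2731  0.2634]
```

```bash
python3 -m jog '[[[1.1,0.2,0.1],[0,0,0]],[[2.2,0.4,0.2],[0,0,0.4]],[[3.3,0.6,0.3],[0,0,0.4]],[[3.9,0.7,0.3],[0,0,0.4]],[[3.9,0.7,0.3],[0,0,0.4]]]' && python3 - <<'E'
from h import *
import json
for k in range(2): c=bot.get_calibration("wrist");im=bot.grab_frame("wrist")
cv2.imwrite("pics/w1.png",im[:,:,::-1]);json.dump({k:np.array(v).tolist() for k,v in c.items()},open("w1.json","w"))
E
```

```text
time_s: 1.6
position: [0.5895, -0.2496, 0.2496]
orientation: [0.989, 0.147, -0.001, -0.001]
wrist_force: [0.5, -1.2, 0.1]
finger_gap: 0.0856
grasp_force: 0.0
```

View pics/w1.png

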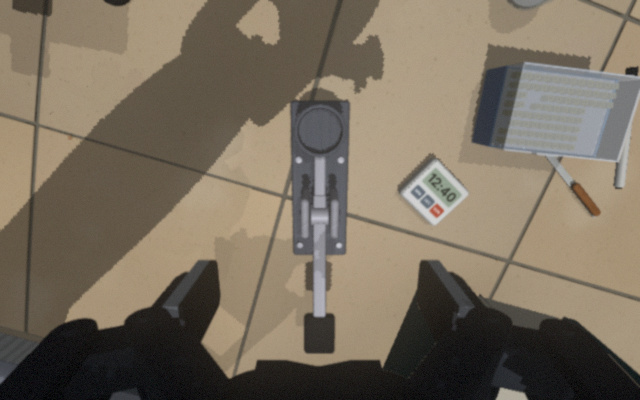

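The wrist view shows the cup rim centred at (320,130), the cheeks around (320,217), the paddle at (319.5,333) and base corners (292,101), (349,101), (292,253), (347,253).

```bash
python3 - <<'E'
from h import *
import json
c=json.load(open("w1.json"));im=cv2.imread("pics/w1.png")
g=cv2.medianBlur(cv2.cvtColor(im,cv2.COLOR_BGR2GRAY),3)[100:165,290:350]
print(cv2.HoughCircles(cv2.resize(g,None,fx=4,fy=4,interpolation=cv2.INTER_CUBIC),cv2.HOUGH_GRADIENT,1,40,param1=60,param2=20,minRadius=70,maxRadius=120))
s=onz(c,(320,130),.05);p=onz(c,(319.5,332),.083)
print(s,p,np.linalg.norm(s-p),np.arctan2(*(s-p)[[1,0]]))
for q in[(292,101),(349,101),(292,253),(347,253)]:print(onz(c,q,.008).round(4))
plan((.4444,.1771,.12),np.pi/2+.29)
E
```

```text
None
[ 0.63491901 -0.23733063  0.05      ] [ 0.43248974 -0.29839873  0.083     ] 0.21399981721719216 0.29299390137134856
[ 0.6532 -0.1999  0.008 ]
[ 0.6713 -0.2595  0.008 ]
[ 0.479  -0.2486  0.008 ]
[ 0.4989 -0.314   0.008 ]
shift [ -0.332 -11.261   3.272] turn [-0.01  0.02  0.03] at [ 0.5873 -0.2505  0.2504]
```

```bash
python3 -m jog '[[[-0.1,-1.1,0.1],[0,0,0]],[[-0.2,-2.3,0.2],[0,0,0]],[[-0.3,-3.5,0.3],[0,0,0]],[[-0.3,-4.7,0.4],[0,0,0]],[[-0.4,-5.9,0.6],[0,0,0]]]' && python3 -m jog '[[[0,-1.2,0.1],[0,0,0]],[[-0.1,-2.4,0.2],[0,0,0]],[[-0.2,-3.6,0.3],[0,0,0]],[[-0.3,-4.7,0.5],[0,0,0]],[[-0.3,-5.4,0.6],[0,0,0]]]' && python3 - <<'E'
from h import *
import json,time
for k in range(3): c=bot.get_calibration("wrist");im=bot.grab_frame("wrist")
cv2.imwrite("pics/w2.png",im[:,:,::-1]);json.dump({k:np.array(v).tolist() for k,v in c.items()},open("w2.json","w"))
im=im.astype(int)
for n,m,z in(("block",im.min(2)>140,.024),("disc",(im.max(2)<75),.01)):
    k,l,s,ce=cv2.connectedComponentsWithStats(m.astype(np.uint8))
    for i in range(1,k):
        if 500<s[i,4]<12000:print(n,ce[i].round(1),s[i],onz(c,ce[i],z).round(4))
plan((.4444,.1771,.12))
E
```

```text
time_s: 2.2
position: [0.5028, -0.0286, 0.2279]
orientation: [0.99, 0.145, 0.001, 0.0]
wrist_force: [0.0, 1.1, 0.6]
finger_gap: 0.0852
grasp_force: 0.0
time_s: 2.7
position: [0.4282, 0.1752, 0.2028]
orientation: [0.989, 0.146, -0.0, -0.0]
wrist_force: [0.9, -0.5, -0.0]
finger_gap: 0.0851
grasp_force: 0.0
block [  4.  119.2] [   0    0   15  382 2351] [0.4004 0.4804 0.024 ]
block [122.1  50.6] [  17    0  184  120 3982] [0.4925 0.3779 0.024 ]
disc [329.6  39.9] [ 251    7  141   71 3343] [0.5558 0.2037 0.01  ]
shift [0.382 0.039 2.076] turn [0. 0. 0.] at [0.4293 0.1742 0.203 ]
```

View pics/w2.png

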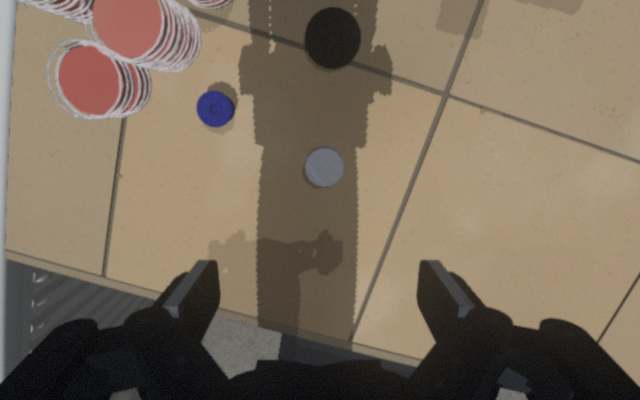

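The wrist view shows the block top at (324,167), the disc at (332.5,38) and the stopper at (215,108), well clear of the fingers.

```bash
python3 - <<'E'
from h import *
import json
c=json.load(open("w2.json"))
b=onz(c,(324,167),.024);print(b,onz(c,(332.5,38),.01))
for z in(.15,.034):plan((b[0],b[1],z),np.pi/2+.29)
E
```

```text
[0.44452697 0.17470947 0.024     ] [0.55813339 0.20160629 0.01      ]
shift [0.367 0.098 1.326] turn [0.01 0.   0.05] at [0.4293 0.1742 0.203 ]
shift [0.368 0.096 4.226] turn [0.01 0.   0.05] at [0.4293 0.1742 0.203 ]
```

```bash
python3 -m jog '[[[0.2,0.1,1],[0,0,0]],[[0.37,0.1,2.1],[0,0,0]],[[0.37,0.1,3.2],[0,0,0]],[[0.37,0.1,4.2],[0,0,0]],[[0.37,0.1,4.82],[0,0,0]]]' && python3 -m jog '[[[0,0,0],[0,0,0]],[[0,0,0],[0,0,0]],[[0,0,0],[0,0,0]],[[0,0,0],[0,0,0]],[[0,0,0],[0,0,0]]]' -1
```

```text
time_s: 3.35
position: [0.4444, 0.1721, 0.0076]
orientation: [0.99, 0.144, -0.002, 0.0]
wrist_force: [-0.7, 0.2, 0.2]
finger_gap: 0.085
grasp_force: 0.0
time_s: 3.85
position: [0.4484, 0.1747, 0.0135]
orientation: [0.989, 0.146, 0.003, 0.0]
wrist_force: [-0.7, -2.4, 6.4]
finger_gap: 0.0348
grasp_force: 60.2
```

```bash
python3 -m jog '[[[0,0,-0.5],[0,0,0]],[[0,0,-1.5],[0,0,0]],[[0,0,-2.5],[0,0,0]],[[0,0,-2.5],[0,0,0]]]' && python3 - <<'E'
from h import *
im=bot.grab_frame("wrist");o=bot.get_obs();print({k:np.round(o[k],4).tolist() for k in("position","orientation","wrist_force","finger_gap","grasp_force")})
cv2.imwrite("pics/w3.png",im[:,:,::-1])
E
```

```text
time_s: 4.25
position: [0.4507, 0.1758, 0.1184]
orientation: [0.989, 0.146, 0.007, -0.001]
wrist_force: [1.0, 0.9, -0.6]
finger_gap: 0.0349
grasp_force: 60.3
{'position': [0.4489, 0.1753, 0.1153], 'orientation': [0.9893, 0.1455, 0.0048, -0.0005], 'wrist_force': [-0.2748, -0.2923, -1.8214], 'finger_gap': 0.035, 'grasp_force': 60.3203}
```

View pics/w3.png

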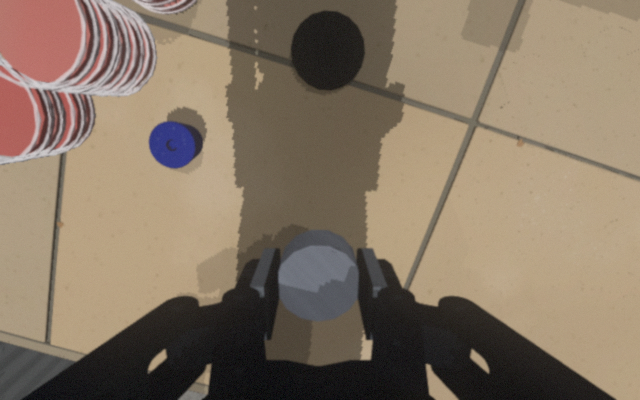

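```bash
python3 - <<'E'
from h import *
o=bot.get_obs();c=bot.get_calibration("wrist");r=R.from_quat(o["orientation"]);P=np.array(o["position"])
b=onz(c,(318,282),P[2]-.012+.024);print("block",b,"in tool",r.inv().apply(b-P))
off=(b-P)[:2]
plan((.634-off[0],-.2365-off[1],.12),np.pi/2+.293)
E
```

```text
block [0.44720343 0.17488087 0.12731528] in tool [-1.65115830e-03 -6.86200653e-05 -1.20165009e-02]
shift [ 1.511 11.194 -0.099] turn [ 0.   -0.11 -0.01] at [0.4489 0.1753 0.1153]
```

```bash
python3 -m jog '[[[0.1,1.1,0],[0,0,0]],[[0.3,2.3,0],[0,0,0]],[[0.5,3.5,0],[0,0,0]],[[0.7,4.7,0],[0,0,0]],[[0.8,5.8,0],[0,0,0]]]' && python3 -m jog '[[[0.2,1.2,0],[0,0,0]],[[0.4,2.4,0],[0,0,0]],[[0.6,3.6,0],[0,0,0]],[[0.7,4.8,0],[0,0,0]],[[0.7,5.4,0],[0,0,0]]]'  && python3 -m jog '[[[0,0,0],[0,0,0]],[[0,0,0],[0,0,0]]]' && python3 - <<'E'
from h import *
o=bot.get_obs();c=bot.get_calibration("wrist");im=bot.grab_frame("wrist")
cv2.imwrite("pics/w4.png",im[:,:,::-1])
print(proj(c,(.634,-.2365,.05)),proj(c,(.635,-.2373,.05)),proj(c,(.631,-.2342,.05)))
plan((.6355,-.236,.12),np.pi/2+.293)
E
```

```text
time_s: 4.8
position: [0.5433, -0.0404, 0.1095]
orientation: [0.989, 0.145, -0.001, -0.0]
wrist_force: [0.4, -0.1, -1.1]
finger_gap: 0.0345
grasp_force: 60.4
time_s: 5.3
position: [0.6326, -0.2406, 0.1091]
orientation: [0.99, 0.144, -0.0, 0.0]
wrist_force: [-0.8, -0.3, -0.4]
finger_gap: 0.0351
grasp_force: 60.4
time_s: 5.5
position: [0.6314, -0.2371, 0.1089]
orientation: [0.989, 0.145, -0.001, -0.001]
wrist_force: [-0.2, 0.2, -1.4]
finger_gap: 0.0347
grasp_force: 60.4
[318.74401011 219.5465776 ] [320.41546419 218.45602044] [313.90079882 222.84820495]
shift [ 0.101  0.022 -0.272] turn [-0.02  0.02 -0.01] at [ 0.6314 -0.2363  0.1091]
```

View pics/w4.png

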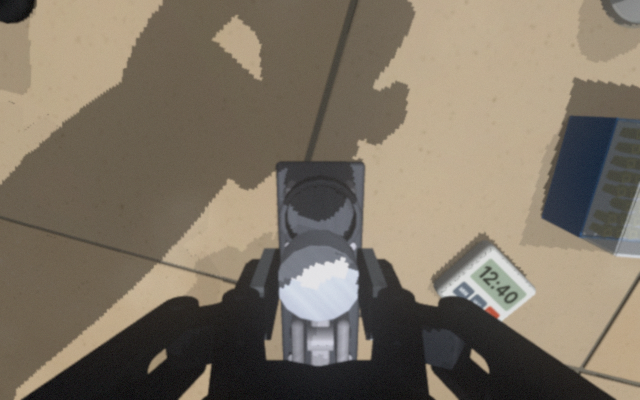

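The wrist view shows the held block's top at (318,282) and the cup's outer rim spanning u 285–356 with its top edge at v≈178, so its centre is near (320.5,214).

```bash
python3 - <<'E'
from h import *
o=bot.get_obs();c=bot.get_calibration("wrist");P=np.array(o["position"])
f=onz(c,(320.5,177.5),.05);l=onz(c,(285,214),.05);r_=onz(c,(356.5,214),.05)
d=np.array([np.cos(.293),np.sin(.293)])
print("from front",f[:2]-.0265*d,"mid",(l+r_)[:2]/2,"w",np.linalg.norm(l-r_))
b=onz(c,(318,283),P[2]+.012);print("block",b,P)
E
```

```text
from front [ 0.63477579 -0.23662275] mid [ 0.63781555 -0.23590812] w 0.04498747984187027
block [ 0.62931775 -0.23691052  0.12111061] [ 0.63136724 -0.23631966  0.10911061]
```

```bash
python3 - <<'E'
from h import *
g=cv2.cvtColor(cv2.imread("pics/w4.png"),cv2.COLOR_BGR2GRAY)
print("col",[(v,int(g[v,314:327].mean())) for v in range(158,238,2)])
for v in(204,212,220):print("row",v,[int(g[v-1:v+2,u].mean()) for u in range(272,372,2)])
c=bot.get_calibration("wrist")
for s in(.634,.637,.640):
    d=np.array([np.cos(.293),np.sin(.293)]);q=np.array([s,-.2365+(s-.634)*.3])
    print(s,[proj(c,(*(q+a*d),z)).round(1).tolist() for a,z in((.0265,.05),(.0225,.05),(.030,.008))],proj(c,(*(q+.0225*np.array([-d[1],d[0]])),.05)).round(1),proj(c,(*(q-.0225*np.array([-d[1],d[0]])),.05)).round(1))
E
```

```text
col [(158, 98), (160, 89), (162, 56), (164, 57), (166, 58), (168, 57), (170, 58), (172, 57), (174, 57), (176, 48), (178, 47), (180, 57), (182, 60), (184, 57), (186, 54), (188, 57), (190, 58), (192, 59), (194, 58), (196, 59), (198, 59), (200, 58), (202, 59), (204, 59), (206, 60), (208, 59), (210, 61), (212, 60), (214, 61), (216, 61), (218, 63), (220, 83), (222, 107), (224, 110), (226, 110), (228, 108), (230, 92), (232, 89), (234, 87), (236, 88)]
row 204 [172, 172, 141, 83, 86, 83, 77, 70, 67, 77, 63, 61, 59, 61, 60, 61, 60, 60, 60, 59, 59, 59, 61, 60, 59, 58, 60, 60, 59, 61, 59, 61, 61, 63, 62, 62, 93, 105, 100, 94, 75, 87, 95, 93, 100, 94, 155, 176, 176, 177]
row 212 [173, 173, 152, 83, 85, 104, 101, 69, 100, 111, 112, 109, 100, 73, 60, 61, 61, 60, 59, 60, 61, 59, 58, 60, 60, 61, 58, 60, 61, 62, 61, 67, 93, 98, 109, 111, 111, 110, 110, 106, 95, 66, 95, 105, 91, 94, 168, 174, 175, 177]
row 220 [174, 174, 159, 89, 88, 106, 94, 63, 92, 112, 113, 112, 111, 107, 108, 111, 110, 108, 108, 103, 99, 84, 77, 70, 84, 95, 85, 97, 111, 110, 112, 110, 109, 111, 110, 112, 112, 109, 110, 102, 66, 54, 86, 105, 96, 105, 170, 177, 177, 177]
0.634 [[319.9, 178.6], [319.9, 185.0], [319.8, 161.9]] [284.3 219.7] [355.5 219.8]
0.637 [[320.0, 173.6], [319.9, 180.0], [319.8, 157.6]] [284.2 215. ] [355.6 215.1]
0.64 [[320.0, 168.5], [320.0, 175.0], [319.8, 153.3]] [284.  210.3] [355.8 210.3]
```

```bash
python3 -m jog '[[[0.17,0.02,0],[0,0,0]],[[0.17,0.02,0.4],[0,0,0]],[[0.17,0.02,0.8],[0,0,0]],[[0.17,0.02,1.1],[0,0,0]],[[0.17,0.02,1.1],[0,0,0]]]' && python3 -m jog '[[[0,0,0.1],[0,0,0]],[[0,0,0.2],[0,0,0]],[[0,0,0.28],[0,0,0]],[[0,0,0.28],[0,0,0]],[[0,0,0.28],[0,0,0]]]'
```

```text
time_s: 6.05
position: [0.6366, -0.2347, 0.0622]
orientation: [0.989, 0.146, -0.003, -0.002]
wrist_force: [-0.2, 0.4, -2.3]
finger_gap: 0.0348
grasp_force: 60.4
time_s: 6.55
position: [0.6392, -0.2362, 0.0556]
orientation: [0.989, 0.145, 0.0, 0.0]
wrist_force: [-0.0, -0.2, -0.4]
finger_gap: 0.0347
grasp_force: 60.4
```

```bash
python3 -m jog '[[[0,0,0.08],[0,0,0]],[[0,0,0.08],[0,0,0]],[[0,0,0.08],[0,0,0]]]'; python3 -m jog '[[[0,0,0.08],[0,0,0]],[[0,0,0.08],[0,0,0]],[[0,0,0.08],[0,0,0]]]'
```

```text
time_s: 6.85
position: [0.6397, -0.2365, 0.053]
orientation: [0.989, 0.145, 0.001, 0.0]
wrist_force: [1.1, -0.2, 1.5]
finger_gap: 0.0346
grasp_force: 60.7
time_s: 7.15
position: [0.6398, -0.2365, 0.0514]
orientation: [0.989, 0.145, 0.001, 0.0]
wrist_force: [-3.2, 2.1, 10.0]
finger_gap: 0.0347
grasp_force: 61.6
```

```bash
python3 -m jog '[[[0,0,-0.05],[0,0,0]],[[0,0,-0.05],[0,0,0]],[[0,0,-0.05],[0,0,0]],[[0,0,-0.05],[0,0,0]]]' 1 && python3 -m jog '[[[0,0,-1],[0,0,0]],[[0,0,-2],[0,0,0]],[[-0.5,0,-3],[0,0,0]],[[-1,0,-3.5],[0,0,0]],[[-1,0,-3.5],[0,0,0]]]' && python3 - <<'E'
from h import *
o=bot.get_obs();c=bot.get_calibration("wrist");im=bot.grab_frame("wrist")
d=np.array([np.cos(.293),np.sin(.293)]);q=np.array([.635,-.2368]);p=proj(c,(*q,.06)).astype(int);print(p)
x0,y0=max(p[0]-60,0),max(p[1]-60,0)
cv2.imwrite("pics/w5.png",cv2.resize(im[y0:y0+150,x0:x0+120,::-1],None,fx=4,fy=4,interpolation=cv2.INTER_CUBIC));print(x0,y0)
cv2.imwrite("pics/w5full.png",im[:,:,::-1])
plan((.5581,.2016,.15),np.pi/2+.293)
import json;json.dump({k:np.array(v).tolist() for k,v in c.items()},open("w5.json","w"))
E
```

```text
time_s: 7.55
position: [0.6387, -0.2359, 0.0502]
orientation: [0.989, 0.145, -0.0, -0.0]
wrist_force: [-0.5, -0.4, 0.5]
finger_gap: 0.085
grasp_force: 0.0
time_s: 8.05
position: [0.6015, -0.2492, 0.1958]
orientation: [0.989, 0.145, 0.003, 0.002]
wrist_force: [0.6, -0.4, 0.8]
finger_gap: 0.0854
grasp_force: 0.0
[314 152]
254 92
shift [  2.191 -11.087   1.053] turn [ 0.03 -0.03 -0.03] at [ 0.6011 -0.2483  0.193 ]
```

View pics/w5.png

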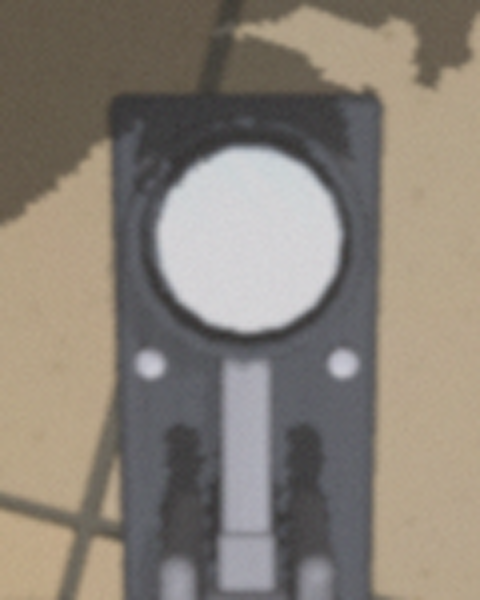

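The block is seated inside the cup ring, with its centre at crop (250,238), i.e. pixel (316.5,151.5). Next is the disc.

```bash
python3 - <<'E'
from h import *
import json
c=json.load(open("w5.json"));print(onz(c,(316.5,151.5),.064), onz(c,(254+113/4,92+95/4),.008),onz(c,(254+382/4,92+95/4),.008))
E
python3 -m jog '[[[0.2,-1.1,0],[0,0,0]],[[0.4,-2.3,0],[0,0,0]],[[0.6,-3.5,0],[0,0,0]],[[0.8,-4.7,0],[0,0,0]],[[1,-5.9,0],[0,0,0]]]' && python3 -m jog '[[[0.2,-1.1,0],[0,0,0]],[[0.4,-2.3,0],[0,0,0]],[[0.6,-3.5,0],[0,0,0]],[[0.4,-4.6,0],[0,0,0]],[[0.2,-5.2,0],[0,0,0]]]'  && python3 -m jog '[[[0,0,0],[0,0,0]],[[0,0,0],[0,0,0]]]' && python3 - <<'E'
from h import *
c=bot.get_calibration("wrist");im=bot.grab_frame("wrist").astype(int);cv2.imwrite("pics/w6.png",im[:,:,::-1])
m=(im.max(2)<75).astype(np.uint8);m[250:]=0
k,l,s,ce=cv2.connectedComponentsWithStats(m)
for i in range(1,k):
    if s[i,4]>600:
        h=cv2.convexHull(np.argwhere(l==i)[:,::-1].astype(np.int32));e=cv2.fitEllipse(h);print(s[i],e,onz(c,e[0],.009).round(4))
plan((.5581,.2016,-.003),np.pi/2+.293)
E
```

```text
[ 0.63658286 -0.23787366  0.064     ] [ 0.65315053 -0.19890835  0.008     ] [ 0.67152746 -0.26022869  0.008     ]
time_s: 8.6
position: [0.5699, -0.0078, 0.1882]
orientation: [0.989, 0.145, -0.002, -0.001]
wrist_force: [0.3, -0.1, -0.2]
finger_gap: 0.0853
grasp_force: 0.0
time_s: 9.1
position: [0.5169, 0.1945, 0.1882]
orientation: [0.989, 0.147, -0.002, -0.0]
wrist_force: [0.4, -0.1, 0.2]
finger_gap: 0.0855
grasp_force: 0.0
time_s: 9.3
position: [0.5182, 0.1919, 0.189]
orientation: [0.989, 0.146, -0.001, 0.0]
wrist_force: [-0.9, -0.3, -0.1]
finger_gap: 0.0851
grasp_force: 0.0
[ 337    0   80   73 2380] ((388.79351806640625, -14.539806365966797), (62.75533676147461, 198.2428741455078), 25.179500579833984) [0.6987 0.1841 0.009 ]
[426   0  84  67 683] ((469.2015075683594, 34.00015640258789), (57.89119338989258, 158.9623565673828), 104.2118911743164) [0.6841 0.1035 0.009 ]
[244   5  42  48 926] ((263.8805236816406, 29.060928344726562), (38.268985748291016, 50.96791076660156), 152.7080841064453) [0.635  0.2768 0.009 ]
[565  31  75  29 772] ((605.1234130859375, 55.08208465576172), (47.386375427246094, 83.87407684326172), 106.55670166015625) [ 0.7066 -0.0227  0.009 ]
[ 251  111  103   56 2611] ((305.293212890625, 134.95347595214844), (54.97114181518555, 118.21939086914062), 107.29047393798828) [0.5578 0.2166 0.009 ]
shift [1.028 0.034 4.808] turn [ 0.    0.03 -0.01] at [0.5187 0.1912 0.1894][ WARN:0@0.511] global loadsave.cpp:1063 imwrite_ Unsupported depth image for selected encoder is fallbacked to CV_8U.
```

```bash
python3 -m jog '[[[0.6,0,0.8],[0,0,0]],[[1,0.03,1.9],[0,0,0]],[[1.03,0.03,3],[0,0,0]],[[1.03,0.03,4],[0,0,0]],[[1.03,0.03,4.8],[0,0,0]]]' && python3 -m jog '[[[0,0,0],[0,0,0]],[[0,0,0],[0,0,0]],[[0,0,0],[0,0,0]],[[0,0,0],[0,0,0]],[[0,0,0],[0,0,0]]]' -1
```

```text
time_s: 9.85
position: [0.558, 0.2003, -0.0047]
orientation: [0.99, 0.144, -0.002, 0.0]
wrist_force: [0.2, 0.1, 0.4]
finger_gap: 0.0851
grasp_force: 0.0
time_s: 10.35
position: [0.5605, 0.2025, 0.0012]
orientation: [0.989, 0.145, 0.002, -0.0]
wrist_force: [0.2, -0.3, 4.9]
finger_gap: 0.0477
grasp_force: 62.2
```

```bash
python3 -m jog '[[[0,0,-0.5],[0,0,0]],[[0,0,-1.3],[0,0,0]],[[0,0,-2.3],[0,0,0]],[[0,0,-3],[0,0,0]],[[0,0,-3],[0,0,0]]]' && python3 - <<'E'
from h import *
c=bot.get_calibration("wrist");im=bot.grab_frame("wrist");cv2.imwrite("pics/w7.png",im[:,:,::-1]);plan((.5581,.2016,.1))
import json;json.dump({k:np.array(v).tolist() for k,v in c.items()},open("w7.json","w"))
E
```

```text
time_s: 10.85
position: [0.5625, 0.2033, 0.1259]
orientation: [0.989, 0.146, 0.006, -0.001]
wrist_force: [0.1, 0.3, -0.0]
finger_gap: 0.0481
grasp_force: 61.7
shift [-0.079  0.008  0.572] turn [0. 0. 0.] at [0.5609 0.2028 0.1229]
```

View pics/w7.png

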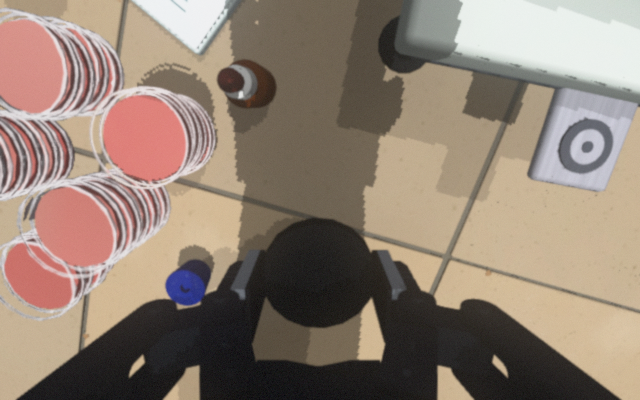

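The disc is held level with its centre at about (318,273). The ring mark is visible at (587,147), with the tongue's front corners at (531,177) and (600,191).

```bash
python3 - <<'E'
from h import *
import json
c=json.load(open("w7.json"));o=bot.get_obs();P=np.array(o["position"]);r=R.from_quat(o["orientation"])
b=onz(c,(318,273),P[2]+.008);print("disc-TCP tool",r.inv().apply(b-P));off=(b-P)[:2]
print("ring",onz(c,(587,147),.096),"L",onz(c,(531,177),.096),"R",onz(c,(600,191),.096),"edge",onz(c,(412,57),.09),onz(c,(560,86),.09))
plan((.6368-off[0],-.2375-off[1],.125),np.pi/2+.293)
E
```

```text
disc-TCP tool [ 7.03997475e-04 -4.00094106e-05 -7.99511028e-03]
ring [0.65323717 0.08438565 0.096     ] L [0.63002348 0.10599433 0.096     ] R [0.63429036 0.06578432 0.096     ] edge [0.66770111 0.18631491 0.09      ] [0.67772279 0.1083808  0.09      ]
shift [-1.367 11.089 -0.06 ] turn [ 0.   -0.08 -0.01] at [0.5609 0.2028 0.1229]
```

```bash
python3 -m jog '[[[-0.15,0.9,-0.1],[0,0,0]],[[-0.3,2,-0.1],[0,0,0]],[[-0.45,3.2,-0.1],[0,0,0]],[[-0.6,4.4,-0.1],[0,0,0]],[[-0.75,5.6,-0.1],[0,0,0]]]' && python3 -m jog '[[[-0.15,1.2,0],[0,0,0]],[[-0.3,2.4,0],[0,0,0]],[[-0.5,3.6,0],[0,0,0]],[[-0.6,4.8,0],[0,0,0]],[[-0.62,5.49,0],[0,0,0]]]'  && python3 -m jog '[[[0,0,0],[0,0,0]],[[0,0,0],[0,0,0]]]' && python3 -c "
from h import *
plan((.6361,-.2377,.0665),np.pi/2+.293)"
```

```text
time_s: 11.4
position: [0.5934, -0.0226, 0.1213]
orientation: [0.989, 0.146, -0.001, -0.0]
wrist_force: [1.0, 1.2, 0.2]
finger_gap: 0.0474
grasp_force: 61.8
time_s: 11.9
position: [0.633, -0.2417, 0.1211]
orientation: [0.99, 0.144, -0.001, -0.0]
wrist_force: [0.0, 1.2, -0.2]
finger_gap: 0.0475
grasp_force: 61.8
time_s: 12.1
position: [0.6329, -0.2384, 0.121]
orientation: [0.989, 0.145, -0.001, -0.001]
wrist_force: [-0.1, 0.5, 0.1]
finger_gap: 0.0479
grasp_force: 61.8
shift [0.084 0.009 1.363] turn [-0.03  0.02 -0.03] at [ 0.6329 -0.2384  0.121 ]
```

```bash
python3 -m jog '[[[0.08,0.01,0.4],[0,0,0]],[[0.08,0.01,0.8],[0,0,0]],[[0.08,0.01,1.1],[0,0,0]],[[0.08,0.01,1.22],[0,0,0]],[[0.08,0.01,1.22],[0,0,0]]]' && python3 -m jog '[[[0,0,0.08],[0,0,0]],[[0,0,0.08],[0,0,0]],[[0,0,0.08],[0,0,0]]]'
```

```text
time_s: 12.6
position: [0.6361, -0.237, 0.0721]
orientation: [0.989, 0.146, -0.001, -0.001]
wrist_force: [1.6, 0.1, -0.2]
finger_gap: 0.0477
grasp_force: 61.9
time_s: 12.9
position: [0.6375, -0.2382, 0.0716]
orientation: [0.989, 0.145, 0.0, 0.0]
wrist_force: [-0.2, 0.4, -0.8]
finger_gap: 0.0477
grasp_force: 61.8
```

```bash
for i in 1 2; do python3 -m jog '[[[0,0,0.07],[0,0,0]],[[0,0,0.07],[0,0,0]],[[0,0,0.07],[0,0,0]]]' | grep -v -e orient -e finger; done
```

```text
time_s: 13.2
position: [0.637, -0.238, 0.0681]
wrist_force: [-0.4, -0.7, -0.4]
grasp_force: 61.8
time_s: 13.5
position: [0.637, -0.2379, 0.0651]
wrist_force: [-0.0, -0.5, -0.3]
grasp_force: 61.8
```

```bash
for i in 1 2; do python3 -m jog '[[[0,0,0.04],[0,0,0]],[[0,0,0.04],[0,0,0]],[[0,0,0.04],[0,0,0]]]' | grep -v -e orient -e finger; done
```

```text
time_s: 13.8
position: [0.6373, -0.238, 0.0643]
wrist_force: [-1.2, 0.8, 2.6]
grasp_force: 62.1
time_s: 14.1
position: [0.6374, -0.238, 0.0635]
wrist_force: [-3.1, 1.4, 7.6]
grasp_force: 62.5
```

Contact. I release, lift and inspect.

```bash
python3 -m jog '[[[0,0,-0.04],[0,0,0]],[[0,0,-0.04],[0,0,0]],[[0,0,-0.04],[0,0,0]],[[0,0,-0.04],[0,0,0]]]' 1 && python3 -m jog '[[[0,0,-0.6],[0,0,0]],[[0,0,-1.6],[0,0,0]],[[-0.7,0,-2.6],[0,0,0]],[[-1.5,0,-3],[0,0,0]],[[-1.5,0,-3],[0,0,0]]]' && python3 -m jog '[[[0,0,0],[0,0,0]],[[0,0,0],[0,0,0]]]' && python3 - <<'E'
from h import *
c=bot.get_calibration("wrist");im=bot.grab_frame("wrist");t=bot.grab_frame("top")[125:250,355:455,::-1]
cv2.imwrite("pics/w8.png",np.hstack([im[60:310,190:450,::-1],cv2.resize(t,None,fx=2,fy=2)]))
import json;json.dump({k:np.array(v).tolist() for k,v in c.items()},open("w8.json","w"));plan((.55,-.2637,.1),np.pi/2+.293)
E
```

```text
time_s: 14.5
position: [0.6369, -0.2379, 0.0632]
orientation: [0.989, 0.145, -0.0, -0.0]
wrist_force: [0.2, 0.0, -0.1]
finger_gap: 0.0856
grasp_force: 0.0
time_s: 15.0
position: [0.5792, -0.257, 0.1881]
orientation: [0.989, 0.145, 0.002, 0.002]
wrist_force: [1.0, 0.2, 0.2]
finger_gap: 0.0853
grasp_force: 0.0
time_s: 15.2
position: [0.5795, -0.2547, 0.1823]
orientation: [0.989, 0.146, -0.001, -0.001]
wrist_force: [-0.1, -0.0, -0.1]
finger_gap: 0.0855
grasp_force: 0.0
shift [-0.77   0.009  2.05 ] turn [-0.02  0.02 -0.01] at [ 0.5796 -0.2546  0.1819]
```

View pics/w8.png

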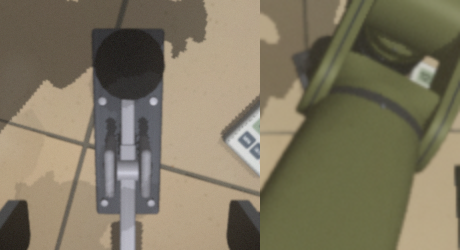

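The disc sits flat and covers the block, centred at full-image (318,125). The cheeks are centred at about (318,232), and the base rear corners are at (287,273) and (349,274).

```bash
python3 - <<'E'
from h import *
import json
c=json.load(open("w8.json"))
im=cv2.imread("pics/w8.png")[:250,:260]
m=(im.max(2)<50).astype(np.uint8);m[110:]=0
k,l,s,ce=cv2.connectedComponentsWithStats(m);i=1+s[1:,4].argmax();print(s[i],ce[i]+[190,60])
D=onz(c,(318,125),.074);C=onz(c,(318,232),.06);print("disc",D,"cheek",C)
q=[onz(c,p,.008) for p in((282,89),(355,89),(287,273),(349,274))];print(np.round(q,4))
f=(q[0]+q[1])/2;r=(q[2]+q[3])/2;y=np.arctan2(*(f-r)[[1,0]]);d=np.array([np.cos(y),np.sin(y)]);print("yaw",y,np.linalg.norm(f-r),"origin from front",f[:2]-.12*d,"rear",r[:2]+.065*d)
plan((*C[:2],.1),np.pi/2+y);plan((.5505,-.2636,.1),np.pi/2+.293)
E
```

```text
[  94   29   69   65 3074] [316.91802212 117.28139232]
disc [ 0.63525694 -0.23752701  0.074     ] cheek [ 0.55063617 -0.26299527  0.06      ]
[[ 0.6527 -0.1984  0.008 ]
 [ 0.6716 -0.2609  0.008 ]
 [ 0.4783 -0.2508  0.008 ]
 [ 0.496  -0.3131  0.008 ]]
yaw 0.2904224683204807 0.1826417568168661 origin from front [ 0.54718594 -0.26404641] rear [ 0.54944543 -0.26337112]
shift [-0.75  -0.003  2.05 ] turn [-0.02  0.02  0.02] at [ 0.5796 -0.2546  0.1819]
shift [-0.757  0.01   2.05 ] turn [-0.02  0.02 -0.01] at [ 0.5796 -0.2546  0.1819]
```

```bash
python3 -c "
from h import *
plan((.554,-.2621,.022),np.pi/2+.291)"; python3 -m jog '[[[-0.4,0,0.3],[0,0,0]],[[-0.67,0,1.2],[0,0,0]],[[-0.67,0,2.4],[0,0,0]],[[-0.67,0,3.3],[0,0,0]],[[-0.67,0,3.98],[0,0,0]]]' && python3 -m jog '[[[0,0,0],[0,0,0]],[[0,0,0],[0,0,0]]]' && python3 -m jog '[[[0,0,0],[0,0,0]],[[0,0,0],[0,0,0]],[[0,0,0],[0,0,0]],[[0,0,0],[0,0,0]],[[0,0,0],[0,0,0]]]' -1
```

```text
shift [-6.59e-01  3.00e-03  4.00e+00] turn [-0.02  0.02  0.02] at [ 0.5796 -0.2546  0.1819]
time_s: 15.8
position: [0.5523, -0.2614, 0.0202]
orientation: [0.989, 0.146, -0.002, -0.002]
wrist_force: [1.0, 0.5, -0.1]
finger_gap: 0.0857
grasp_force: 0.0
time_s: 16.0
position: [0.554, -0.2625, 0.0238]
orientation: [0.989, 0.146, -0.001, -0.001]
wrist_force: [0.3, -0.1, 0.4]
finger_gap: 0.0853
grasp_force: 0.0
time_s: 16.5
position: [0.5548, -0.2627, 0.0265]
orientation: [0.989, 0.145, 0.001, -0.0]
wrist_force: [-1.5, 3.8, 5.7]
finger_gap: 0.0392
grasp_force: 64.2
```

```bash
python3 -m jog '[[[0,0,-0.1],[0,0,0]],[[0,0,-0.25],[0,0,0]],[[0,0,-0.4],[0,0,0]],[[0,0,-0.5],[0,0,0]],[[0,0,-0.5],[0,0,0]]]' && cat > disc.py <<'E'
from h import *
# disc position in tool frame from wrist view (dark blob), and jack origin from grasp
c=bot.get_calibration("wrist");im=bot.grab_frame("wrist");o=bot.get_obs()
P=np.array(o["position"]);r=R.from_quat(o["orientation"])
cv2.imwrite("pics/d%d.png"%int(o["time_s"]*20),im[:,:,::-1])
m=(im.max(2)<50).astype(np.uint8);m[290:]=0;m=cv2.morphologyEx(m,cv2.MORPH_OPEN,np.ones((9,9)))
k,l,s,ce=cv2.connectedComponentsWithStats(m)
for i in range(1,k):
    if s[i,4]>700:print(s[i].tolist(),ce[i].round(1),"tool",r.inv().apply(onz(c,ce[i],P[2]+.0475)-P).round(4))
print("P",P.round(4),"zax",r.apply([0,0,1]).round(4),"xyaw",np.arctan2(*r.apply([1,0,0])[[1,0]]).round(4),"F",np.round(o["wrist_force"],1))
E
python3 disc.py
```

```text
time_s: 17.0
position: [0.5542, -0.2632, 0.045]
orientation: [0.989, 0.145, 0.0, 0.0]
wrist_force: [0.4, -0.5, -9.2]
finger_gap: 0.0393
grasp_force: 62.3
[230, 0, 164, 152, 21378] [313.   69.2] tool [ 0.0812 -0.0013 -0.0475]
P [ 0.5541 -0.2631  0.0447] zax [ 4.e-04 -3.e-04 -1.e+00] xyaw 0.2918 F [ 0.3 -0.5 -9.6]
```

```bash
python3 -c "
from h import *
plan((.4793,.0642,.045),np.pi/2+.122)"
```

```text
shift [ 0.564 -8.374 -0.01 ] turn [ 0.   -0.    1.95] at [ 0.5541 -0.2631  0.0447]
```

```bash
python3 -m jog '[[[0,-0.3,0],[0,0,0.1]],[[0,-0.8,0],[0,0,0.2]],[[0.1,-1.4,0],[0,0,0.4]],[[0.1,-2,0],[0,0,0.6]],[[0.2,-2.7,0],[0,0,0.7]]]' && python3 -c "
from h import *
plan((.4793,.0642,.045),np.pi/2+.122)"
```

```text
time_s: 17.55
position: [0.5294, -0.1558, 0.044]
orientation: [0.993, 0.114, -0.001, -0.0]
wrist_force: [0.7, 0.2, -9.9]
finger_gap: 0.0393
grasp_force: 62.6
shift [ 0.031 -5.641 -0.019] turn [-0.01  0.01  1.23] at [ 0.5294 -0.1558  0.044 ]
```

```bash
python3 -m jog '[[[0,-0.7,0],[0,0,0.2]],[[0,-1.4,0],[0,0,0.4]],[[0,-2.1,0],[0,0,0.6]],[[0,-2.8,0],[0,0,0.8]],[[0,-3.5,0],[0,0,1]]]' && python3 -c "
from h import *
plan((.4793,.0642,.045),np.pi/2+.122)"
```

```text
time_s: 18.05
position: [0.4972, -0.0191, 0.0442]
orientation: [0.997, 0.071, -0.0, -0.0]
wrist_force: [0.3, -0.0, -9.2]
finger_gap: 0.0392
grasp_force: 62.6
shift [-0.148 -2.126 -0.018] turn [-0.01  0.01  0.23] at [ 0.4972 -0.0191  0.0442]
```

```bash
python3 -m jog '[[[0,-0.7,0],[0,0,0.1]],[[-0.1,-1.3,0],[0,0,0.2]],[[-0.1,-1.8,0],[0,0,0.2]],[[-0.15,-2.1,0],[0,0,0.2]],[[-0.15,-2.1,0],[0,0,0.2]]]' && python3 disc.py && python3 - <<'E'
from h import *
# re-measure ring in this view: dark annulus on tongue; report expected pixel
c=bot.get_calibration("wrist");print(proj(c,(.653,.0855,.096)),proj(c,(.653,.0855,0)))
plan((.4793,.0642,.045),np.pi/2+.122)
E
```

```text
time_s: 18.55
position: [0.4794, 0.0628, 0.0442]
orientation: [0.998, 0.064, -0.001, -0.0]
wrist_force: [-0.1, 0.4, -9.5]
finger_gap: 0.0393
grasp_force: 62.9
[226, 0, 161, 153, 21239] [308.3  69.8] tool [ 0.0804 -0.0037 -0.0476]
P [0.4799 0.0619 0.0443] zax [-6.e-04 -3.e-04 -1.e+00] xyaw 0.1275 F [ 0.2  0.4 -9.4]
[ 311.96450424 -411.43786636] [ 315.57760964 -123.67676578]
shift [-0.007 -0.06  -0.017] turn [0.   0.01 0.06] at [0.4799 0.0619 0.0443]
```

```bash
python3 -m jog '[[[0,-0.06,0.15],[0,0,0]],[[0,-0.06,0.3],[0,0,0]],[[0,-0.06,0.4],[0,0,0]],[[0,-0.06,0.42],[0,0,0]],[[0,-0.06,0.42],[0,0,0]]]' && python3 -m jog '[[[0,0,0.03],[0,0,0]],[[0,0,0.03],[0,0,0]],[[0,0,0.03],[0,0,0]]]'
```

```text
time_s: 19.1
position: [0.4803, 0.0634, 0.0275]
orientation: [0.998, 0.063, -0.0, 0.0]
wrist_force: [0.4, 0.0, -9.3]
finger_gap: 0.0391
grasp_force: 63.1
time_s: 19.4
position: [0.4807, 0.0637, 0.0268]
orientation: [0.998, 0.063, 0.0, 0.0]
wrist_force: [-0.6, -1.2, -8.0]
finger_gap: 0.0392
grasp_force: 63.1
```

```bash
python3 -c "
from h import *
plan((.5686,.0752,.0265),np.pi/2+.124)" && python3 -m jog '[[[0.2,0,0.01],[0,0,0]],[[0.5,0,0.01],[0,0,0]],[[0.8,0,0.01],[0,0,0]],[[1.1,0,0.01],[0,0,0]],[[1.3,0,0.01],[0,0,0]]]' && python3 -c "
from h import *
plan((.5686,.0752,.0265),np.pi/2+.124)"
```

```text
shift [ 2.217 -0.009  0.01 ] turn [ 0.   -0.01  0.02] at [0.4807 0.0637 0.0268]
time_s: 19.9
position: [0.5334, 0.0705, 0.0265]
orientation: [0.998, 0.063, 0.0, -0.0]
wrist_force: [-6.9, -0.9, 2.0]
finger_gap: 0.0391
grasp_force: 64.4
shift [ 0.888 -0.007 -0.   ] turn [ 0.   -0.01  0.03] at [0.5334 0.0705 0.0265]
```

```bash
python3 -m jog '[[[0.2,0,-0.02],[0,0,0]],[[0.4,0,-0.02],[0,0,0]],[[0.6,0,-0.02],[0,0,0]],[[0.8,0,-0.02],[0,0,0]],[[0.9,0,-0.02],[0,0,0]]]' && python3 disc.py && python3 - <<'E'
from h import *
c=bot.get_calibration("wrist");print(proj(c,(.653,.0855,.096)),proj(c,(.631,.083,.096)))
plan((.5686,.0752,.0265),np.pi/2+.124)
E
```

```text
time_s: 20.4
position: [0.5684, 0.0749, 0.0268]
orientation: [0.998, 0.063, 0.0, 0.0]
wrist_force: [-1.6, -0.6, -7.0]
finger_gap: 0.0392
grasp_force: 63.1
P [0.5688 0.0749 0.0268] zax [ 1.1e-03  1.0e-04 -1.0e+00] xyaw 0.126 F [ 1.   0.3 -8.9]
[319.0202205   37.07048983] [317.5552145  147.98752217]
shift [-0.004 -0.008  0.008] turn [ 0.   -0.01  0.02] at [0.5688 0.0749 0.0268]
```

```bash
python3 - <<'E'
from h import *
import glob,os
f=max(glob.glob("pics/d*.png"),key=os.path.getmtime);im=cv2.imread(f).astype(int);c=bot.get_calibration("wrist")
m=((im[:,:,0]>=im[:,:,2]-2)&(im.max(2)>120)).astype(np.uint8);m[250:]=0
k,l,s,ce=cv2.connectedComponentsWithStats(m)
for i in range(1,k):
    if s[i,4]>300:print(s[i],ce[i])
for v in(10,37,60,90,120,150):print(v,[int(im[v,u].mean()) for u in range(200,440,6)])
print("col",[(v,int(im[v,312:326].mean())) for v in range(0,200,5)])
E
```

```text
[  214     0   209   137 13125] [319.79139048  84.06057143]
[ 271    0   93   82 5493] [317.16166029  37.36865101]
[ 305  177   26   73 1794] [317.93478261 213.57134894]
10 [82, 81, 108, 119, 127, 126, 123, 127, 97, 73, 73, 75, 71, 139, 146, 147, 140, 142, 139, 142, 146, 146, 147, 149, 145, 146, 149, 77, 78, 78, 78, 90, 126, 127, 127, 129, 127, 117, 169, 167]
37 [80, 80, 93, 116, 126, 125, 124, 127, 72, 71, 72, 74, 128, 141, 143, 141, 139, 116, 78, 78, 79, 78, 116, 143, 144, 145, 143, 135, 77, 78, 76, 78, 130, 127, 125, 126, 123, 117, 170, 170]
60 [83, 82, 85, 117, 125, 125, 122, 126, 127, 71, 71, 73, 75, 90, 140, 142, 135, 136, 136, 140, 140, 139, 139, 141, 141, 141, 84, 75, 72, 77, 79, 126, 129, 125, 128, 129, 119, 161, 170, 169]
90 [83, 82, 81, 111, 123, 126, 123, 126, 129, 126, 126, 125, 90, 74, 73, 68, 70, 73, 70, 74, 73, 71, 71, 74, 75, 72, 72, 99, 129, 125, 124, 125, 129, 125, 126, 129, 113, 170, 169, 171]
120 [106, 106, 106, 98, 115, 127, 125, 124, 129, 127, 123, 123, 126, 120, 122, 125, 123, 126, 124, 128, 128, 129, 126, 124, 122, 122, 126, 127, 130, 125, 125, 126, 127, 129, 130, 122, 138, 195, 197, 197]
150 [105, 106, 105, 106, 104, 107, 104, 108, 102, 52, 55, 83, 59, 54, 56, 57, 37, 35, 34, 37, 40, 37, 40, 39, 47, 55, 69, 76, 119, 78, 73, 94, 113, 112, 109, 115, 116, 112, 115, 184]
col [(0, 145), (5, 145), (10, 144), (15, 133), (20, 78), (25, 77), (30, 78), (35, 78), (40, 77), (45, 77), (50, 135), (55, 139), (60, 139), (65, 138), (70, 137), (75, 136), (80, 131), (85, 74), (90, 73), (95, 73), (100, 72), (105, 73), (110, 126), (115, 126), (120, 126), (125, 126), (130, 126), (135, 115), (140, 99), (145, 43), (150, 37), (155, 99), (160, 102), (165, 101), (170, 102), (175, 103), (180, 135), (185, 135), (190, 135), (195, 136)]
```

```bash
python3 - <<'E'
from h import *
c=bot.get_calibration("wrist");d=np.array([.992,.126]);q=np.array([.653,.0855])
for a,z in((-.026,.074),(-.026,.064),(-.0265,.05)):print(a,z,proj(c,(*(q+a*d),z)))
E
python3 -m jog '[[[0,0,0.04],[0,0,0]],[[0,0,0.06],[0,0,0]],[[0,0,0.06],[0,0,0]]]'
```

```text
-0.026 0.074 [318.78480265 152.53561282]
-0.026 0.064 [318.7542388  148.33768979]
-0.0265 0.05 [318.71839627 145.03909064]
time_s: 20.75
position: [0.5686, 0.0749, 0.0265]
orientation: [0.998, 0.063, 0.001, -0.0]
wrist_force: [-3.5, -0.8, 5.7]
finger_gap: 0.0391
grasp_force: 64.8
```

```bash
python3 -m jog '[[[0,0,-0.03],[0,0,0]],[[0,0,-0.03],[0,0,0]],[[0,0,-0.03],[0,0,0]],[[0,0,-0.03],[0,0,0]]]' 1 && python3 -m jog '[[[0,0,-0.6],[0,0,0]],[[0,0,-1.6],[0,0,0]],[[0,0,-2.6],[0,0,0]],[[-0.8,0,-2.8],[0,0,0]],[[-1.8,0,-2.8],[0,0,0]]]' && python3 - <<'E'
from h import *
c=bot.get_calibration("wrist");im=bot.grab_frame("wrist");cv2.imwrite("pics/e.png",im[:,:,::-1])
m=(im.max(2)<60).astype(np.uint8);m[:180]=0
k,l,s,ce=cv2.connectedComponentsWithStats(m)
for i in range(1,k):
    if 300<s[i,4]<20000:print(s[i],ce[i],onz(c,ce[i],.083))
print(proj(c,(.4407,.0585,.083)));plan((.4367,.058,.10),np.pi/2+.126)
E
```

```text
time_s: 21.15
position: [0.5679, 0.0748, 0.0259]
orientation: [0.998, 0.063, 0.0, 0.0]
wrist_force: [0.4, 0.5, -0.4]
finger_gap: 0.086
grasp_force: 0.0
time_s: 21.65
position: [0.4983, 0.0657, 0.1412]
orientation: [0.998, 0.063, 0.003, 0.0]
wrist_force: [-0.3, -0.5, -0.3]
finger_gap: 0.0855
grasp_force: 0.0
[280 180  28  20 376] [294.57712766 188.26861702] [0.51987014 0.08313719 0.083     ]
[ 46 183  33  33 522] [ 66.12835249 195.76245211] [0.49702627 0.22529225 0.083     ]
[318.08282669 305.19434167]
shift [-1.336  0.017  0.923] turn [-0.    0.06  0.01] at [0.4898 0.0654 0.1366]
```

```bash
python3 -m jog '[[[-0.6,0,0],[0,0,0]],[[-1.2,0,0.1],[0,0,0]],[[-1.35,0,0.3],[0,0,0]],[[-1.35,0,0.5],[0,0,0]],[[-1.35,0,0.5],[0,0,0]]]' -1 && python3 -m jog '[[[0,0,0],[0,0,0]],[[0,0,0],[0,0,0]],[[0,0,0],[0,0,0]]]' && python3 - <<'E'
from h import *
c=bot.get_calibration("wrist");im=bot.grab_frame("wrist");cv2.imwrite("pics/e2.png",im[:,:,::-1])
plan((.4367,.058,.085),np.pi/2+.126)
q=np.array([.653,.0855]);d=np.array([.992,.126]);n=np.array([-d[1],d[0]])
for a,b in((-.104,.017),(-.104,-.017),(-.102,0)):print(proj(c,(*(q-.09*d+a*d+b*n),.08)).round())
g=im.mean(2).astype(int)
for v in(255,265,275,285,295,305):print(v,g[v,230:410:6].tolist())
E
```

```text
time_s: 22.2
position: [0.4423, 0.059, 0.1162]
orientation: [0.998, 0.063, -0.001, -0.0]
wrist_force: [0.2, 0.3, -0.5]
finger_gap: 0.0121
grasp_force: 0.0
time_s: 22.5
position: [0.4433, 0.059, 0.118]
orientation: [0.998, 0.063, 0.0, 0.0]
wrist_force: [0.3, 0.2, 0.6]
finger_gap: 0.0002
grasp_force: 0.0
shift [-0.164  0.005  0.826] turn [ 0.   -0.01  0.  ] at [0.4432 0.059  0.118 ]
[288. 207.]
[349. 207.]
[319. 203.]
255 [93, 89, 86, 69, 68, 69, 69, 68, 69, 49, 44, 28, 48, 70, 57, 34, 70, 68, 35, 42, 154, 154, 158, 159, 158, 160, 158, 157, 161, 161]
265 [72, 72, 69, 72, 67, 70, 68, 70, 67, 43, 24, 25, 56, 68, 55, 30, 70, 68, 40, 37, 80, 140, 159, 160, 159, 162, 162, 161, 162, 162]
275 [71, 70, 66, 69, 70, 68, 71, 71, 69, 35, 23, 27, 66, 64, 43, 26, 69, 68, 36, 38, 38, 135, 154, 160, 157, 157, 160, 162, 163, 162]
285 [71, 67, 71, 68, 67, 70, 70, 67, 65, 28, 25, 25, 57, 80, 50, 29, 81, 59, 36, 35, 33, 130, 157, 157, 159, 160, 160, 161, 160, 163]
295 [59, 36, 32, 48, 67, 70, 68, 67, 18, 15, 25, 22, 20, 20, 44, 30, 25, 25, 34, 42, 34, 33, 139, 157, 160, 161, 149, 69, 54, 77]
305 [29, 29, 24, 26, 25, 25, 23, 22, 20, 18, 24, 17, 18, 24, 25, 22, 19, 26, 29, 24, 31, 36, 30, 33, 38, 56, 37, 38, 40, 44]
```

```bash
python3 -m jog '[[[-0.1,0,0.3],[0,0,0]],[[-0.16,0,0.6],[0,0,0]],[[-0.16,0,0.75],[0,0,0]],[[-0.16,0,0.85],[0,0,0]],[[-0.16,0,0.95],[0,0,0]]]' && python3 -m jog '[[[0,0,0.1],[0,0,0]],[[0,0,0.2],[0,0,0]],[[0,0,0.3],[0,0,0]],[[0,0,0.3],[0,0,0]]]'
```

```text
time_s: 23.05
position: [0.4362, 0.0582, 0.0795]
orientation: [0.998, 0.063, -0.0, -0.0]
wrist_force: [-0.6, -0.6, 2.7]
finger_gap: 0.0003
grasp_force: 1.1
time_s: 23.45
position: [0.4366, 0.0581, 0.0688]
orientation: [0.998, 0.063, -0.0, 0.0]
wrist_force: [-5.7, -0.5, 10.6]
finger_gap: -0.0001
grasp_force: 5.1
```

```bash
python3 -m jog '[[[-0.05,0,0.12],[0,0,0]],[[-0.07,0,0.22],[0,0,0]],[[-0.09,0,0.32],[0,0,0]],[[-0.09,0,0.32],[0,0,0]]]' && python3 -m jog '[[[-0.01,0,0.1],[0,0,0]],[[-0.01,0,0.15],[0,0,0]],[[-0.01,0,0.15],[0,0,0]]]'
```

```text
time_s: 23.85
position: [0.435, 0.0579, 0.0569]
orientation: [0.998, 0.063, 0.002, -0.0]
wrist_force: [-0.5, 0.7, 10.0]
finger_gap: -0.0003
grasp_force: 4.9
time_s: 24.15
position: [0.4345, 0.0578, 0.0511]
orientation: [0.998, 0.063, 0.002, -0.0]
wrist_force: [-1.8, 1.0, 10.3]
finger_gap: -0.0001
grasp_force: 5.1
```

```bash
for i in 1 2; do python3 -m jog '[[[0,0,0.08],[0,0,0]],[[0,0,0.08],[0,0,0]],[[0,0,0.08],[0,0,0]]]' | grep -e pos -e wrist; done
```

```text
position: [0.4345, 0.0578, 0.0488]
wrist_force: [-5.8, 0.5, 18.0]
position: [0.4345, 0.0578, 0.0465]
wrist_force: [-10.2, 0.1, 24.6]
```

```bash
python3 -m jog '[[[-0.04,0,-0.06],[0,0,0]],[[-0.04,0,-0.08],[0,0,0]],[[-0.04,0,-0.08],[0,0,0]],[[-0.04,0,-0.08],[0,0,0]]]' && python3 - <<'E'
from h import *
for n,b,P in(("scene",(250,185,275,205),(.653,.0855,.096)),("top",(255,135,275,155),(.653,.0855,.096))):
    c=bot.get_calibration(n);p0=proj(c,P);p1=proj(c,np.array(P)+[0,0,.017]);print(n,p0,p1-p0)
    a=cv2.imread(f"pics/{n}0.png");f=bot.grab_frame(n)[:,:,::-1].copy();cv2.imwrite(f"pics/{n}1.png",f)
    x,y=p0.astype(int);t=cv2.resize(a[y-9:y+10,x-9:x+10],None,fx=4,fy=4,interpolation=3);w=cv2.resize(f[y-25:y+26,x-25:x+26],None,fx=4,fy=4,interpolation=3)
    r=cv2.matchTemplate(w,t,cv2.TM_CCOEFF_NORMED);_,s,_,q=cv2.minMaxLoc(r);print(s,np.array(q)/4-16)
o=bot.get_obs();print(o["time_s"],o["position"],o["wrist_force"])
E
```

```text
time_s: 25.15
position: [0.4345, 0.0578, 0.0495]
orientation: [0.998, 0.063, 0.004, -0.0]
wrist_force: [-2.1, 2.1, 15.0]
finger_gap: -0.0001
grasp_force: 7.6
scene [260.41188691 194.72959202] [-0.59553667 -4.54716392]
0.7537090182304382 [-1. -5.]
top [264.88972256 144.62602773] [-0.77622413 -1.83639331]
0.9247768521308899 [-1. -3.]
25.25 [0.43446974 0.05779229 0.04951181] [-1.05951075  0.91911007 15.36607042]
```

```bash
python3 -c "
from bench import bot
print(bot.finish_job())"
```

```text
the job is handed in; nothing more can be done
None
```

I seated the block and laid the disc on it, set the jack under the lift pad, and handed the job in with the handle held down at about 15 N; the cameras show the table raised about 17 mm, but the judge returned no verdict.

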